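Index the closed filter changer to its third filter by feel

ROBOT

A 6-joint arm with a two-finger parallel gripper is mounted at the origin on a cart in front of the work surface, level with it; the furniture and walls round the work are solid. World frame = base frame: x ahead of the robot, y to its left, z up, the work surface at z = 0. Lengths are in m, angles in degrees, forces in N, time in s.
With the tool pointing down it reaches from about 0.375 to 0.9 m from the base axis. Payload 3.1 kg.
Tool frame: the origin (TCP) lies at the centre of the arm's flange, where the gripper is bolted on; the fingertips stand 182 mm ahead of it and the grasp point (between the pads) lies 164 mm ahead of it; x points along the fingers, z is the direction in which the jaws open and shut, and the axes are right-handed (so a half turn about x gives the same grasp; the last joint's range is limited). The gripper opens to 87 mm and grips with 3 to 60 N. Pads are 19 mm wide; open, the fingers measure 117 mm over their backs; the gripper's body (75 mm by 190 mm) begins 51 mm behind the grasp point.
Start: joints at [57.21, 30.224, 82.088, -0, 67.689, -10.227], TCP at [0.24, 0.577, 0.405] pointing down, gripper open.
Joint ranges: [-176.69, 176.69], [-43.24, 126.21], [12.49, 139.97], [-82, 262], [0, 151.66], [-163.58, 163.58]. Speed limits (degrees/s): [159.86, 159.86, 180, 180, 180, 180].

INTERFACE

Orientations are given as a 3x3 rotation matrix whose columns are the frame's x, y, z axes.
In Python, from rig import bot gives the robot as it stands.
- The arm moves only by the shell command python3 -m crank 'ROWS' [OPENING]. ROWS is JSON, a list of rows, each an object with "offset": the shift along the tool's x, y, z in m, a list of three; "spin": the turn about the tool's x in rad. A call has 1 to 12 rows; each row shifts and turns the commanded pose from where the row before left it, along the tool's axes as they then stand; what a row does not reach is not made up. A row lasts 1/10 s, in which the tool goes at most 50 mm and 8.59 degrees, less where a joint would pass 70% of its speed; a pose out of reach is approached as far as the arm can. A call is refused whole if a number of a shift passes 0.05 or a number of a turn 0.15, either way. A call with a gripper value outside its range is refused whole. OPENING is the finger opening in m, from 0 to 0.087, set as the call begins (- or left out, the last holds). The fingers move at their own pace and stop on an object; the grip force is fixed at half the most. Time passes only in rows, so rows that do not move let the fingers close. It gives the time, the measured TCP pose, the force and the opening at its end, in the units of the state.
- bot.read_state(): the state, without advancing time (a new reading comes with each control period).
- bot.capture(name): name is "side" or "top"; returns a dict with "pixels" (384x512x3 uint8, blue, green, red), "depth" (384x512 float32, m along the optical axis (not along the pixel's ray), 0 where there is no reading), "K" (3x3 intrinsics, pixels), "world_to_cam" (4x4, takes a point from world to camera coordinates). Camera axes: x right, y up, looking along -z (the intrinsics and any distortion apply to the point x, -y, -z); pixel columns grow to the right and rows downward; lengths in m; the calibration is good to about 2 mm. A picture is of the moment at which its call begins.
- bot.hand_in(): hands the job in, once; it reports no verdict.
Trained networks look in a picture, given as the dict that the camera call returned (one of the last four; its "shot" number tells which), for a name from the list of things; names that differ only in an ending like _2 or _b are one class to them, and where a whole thing is asked for, a point or a joint stands for the part that bears it (a point fixed in the world has none). Each returns a list of dicts, best first, with "p" (0 to 1); they miss things now and then, are a little off and sometimes report something else, mostly with a low value. They report only what shows in the picture. A call takes as long as a camera call.
- bot.regions_of(label, picture): "region" (384x512 bool, what is visible of it) and "extent" ([centre column, centre row, width, height] in pixels, round what is visible of it).
The state is a dict: "time_s": time; "joint_positions": joint angles; "qvel": joint speeds; "tau": joint torques, N m; "position": TCP position; "tcp_rot": TCP orientation; "force": force on the tool from outside, world axes, zero at the start; "moment": the same for the moment, N m; "opening": opening from 0.0 (shut) to 1.0 (fully open).
Only numpy, scipy, OpenCV 4.12 (cv2) and the standard library are available. Lean on these libraries where they do the work, as an engineer would, in place of code of your own. Each camera call takes 0.05 s, during which the arm holds its last target.

TASK

The filter changer's knob has been left at an unknown click stop. Take hold of the knob, turn it anticlockwise (seen from above) until you feel it come up against its end stop, then turn it clockwise exactly three clicks, never going past the third, so that it sits in the third click stop. Finish while still holding the knob there, gripped and still; do not let go of it, and leave the bottle, the dish and the marker beside it where they are.

Things in the scene. Friction and masses are not known exactly. Their poses are not given: they have to be found in the camera images.
- filter_changer: closed bench box, 120 x 120 x 60 mm, grey below and white above, fixed to the desk; a dark collar (radius 27 mm, 4 mm high) on the middle of its top, a black round light port (radius 17 mm, reaching 69 mm from the middle) low on its two sides along its y axis. Origin: centre of its underside; z up. Nothing on it shows where the stops are
- index_head: the mechanism inside the box under the knob, carrying the knob and its click stops; set in the box at a different angle each time, which cannot be seen. Origin: on the knob's axis, 64 mm above the desk (top of the collar); its x axis is the direction of the knob's bar when the knob stands at its end stop
- knob_grip (a point): the point to grip on the black knob: on its upright turning axis, 88 mm above the desk. The knob is a bar 46 mm long (this point's x axis), 14 mm thick (y axis), whose top is 102 mm above the desk; it is free for gripping from 72 mm up, where a round skirt (radius 21 mm) lies under it. The bar looks the same after half a turn
- knob (a joint): angle of the knob in rad, growing clockwise seen from above. 0 at the hard end stop (home), which resists any torque; click stops every 0.349 (20 degrees), third 1.047; far end stop 2.09. Leaving a stop it resists with up to 0.25 N m (most at a quarter of the way), from half-way it pulls as strongly into the next, where the torque is zero; it stays there when left. Starts in stop 1, 2 or 3
- reagent_c_mid (a point): small cream bottle with a blue band and red cap, 40 mm across, 85 mm high, standing loose beside the box; this point is half-way up
- petri_dish_mid (a point): shallow round dish with beige filling, 58 mm across, 15 mm high, lying loose beside the box; this point is its centre
- marker_mid (a point): red and white marker pen, 135 mm long, 17 mm thick, lying loose beside the box; this point is its centre

How it is judged (in metres and radians):
On the way:
1. the held knob is turned back against its end stop (value of joint knob below 0.06 rad and contact force between the fingers and index_head above 1 N), for 0.2 s.
At the end, for the whole second after the job is handed in: the knob stands still in its third click stop (1.047 rad from the end stop, within 0.10 rad), the fingers still gripping it with more than 2 N; bottle, dish and marker are within 20 mm of where they were (value of joint knob between 0.947 and 1.147 rad and velocity of joint knob between -0.1 and 0.1 rad/s and contact force between the fingers and index_head above 2 N and distance of each of reagent_c_mid, petri_dish_mid, marker_mid from where it was at the start of the episode below 0.02 m); the arm keeps its last pose, push and grip.
It fails at once if the knob is turned past the third click stop, towards the fourth (value of joint knob above 1.26 rad).
It fails at once if the bottle, the dish or the marker is knocked away (distance of any of reagent_c_mid, petri_dish_mid, marker_mid from where it was at the start of the episode above 0.03 m).
It also fails if it takes over 67 s, if anything falls off the work surface, if the arm or the gripper's body presses on something with over 40 N, if the wrist force passes 120 N, or if a joint passes its speed limit or range.

## Working session

There is one attempt and no reset: what is moved stays moved. The work goes in short steps, Python scripts to look and compute and a shell command to move; the robot and the scene stay as the last step left them, time stands still between calls to the robot, and variables do not carry over. Pictures are saved under pics/ and viewed, and the job is handed in when it is done.

```bash
mkdir -p pics; ls
cat > h.py <<'E'
import numpy as np, cv2
from rig import bot
def world(p,mask):
    v,u=np.nonzero(mask&(p["depth"]>0)); d=p["depth"][v,u]; K=p["K"]
    x=(u-K[0,2])/K[0,0]*d; y=(v-K[1,2])/K[1,1]*d
    c=np.stack([x,-y,-d,np.ones_like(d)])
    return (np.linalg.inv(p["world_to_cam"])@c)[:3].T
E
python3 - <<'E'
from h import *
np.set_printoptions(precision=4,suppress=True)
s=bot.read_state();print(s)
for n in("top","side"):
    p=bot.capture(n);cv2.imwrite(f"pics/{n}0.png",p["pixels"])
    print(n,p["K"],[k for k in p])
    for l in("filter_changer","index_head","knob_grip","reagent_c_mid","petri_dish_mid","marker_mid"):
        for r in bot.regions_of(l,p)[:2]:
            w=world(p,r["region"]); 
            print(l,round(r["p"],2),np.round(r["extent"]),r["region"].sum(),np.median(w,0) if len(w) else None,w.min(0),w.max(0))
E
```

```text
pics
{'time_s': 0.0, 'joint_positions': array([ 57.2126,  30.2774,  82.1572,  -0.0012,  67.6889, -10.2281]), 'qvel': array([-0.1052,  0.0288,  0.0312,  0.0522,  0.0532, -0.0279]), 'tau': array([  0.0017, -44.0045, -17.6593,   0.0633,   0.0583,  -0.0002]), 'position': array([0.2396, 0.5769, 0.4038]), 'tcp_rot': array([[-0.0012, -0.9235,  0.3836],
       [-0.0018,  0.3836,  0.9235],
       [-1.    ,  0.0004, -0.0021]]), 'force': array([ 0.1402, -0.2109,  0.9454]), 'moment': array([-0.0254,  0.0455,  0.0302]), 'opening': 1.0007123987243047}
top [[438.0775   0.     258.194 ]
 [  0.     438.0775 196.3677]
 [  0.       0.       1.    ]] ['pixels', 'depth', 'K', 'world_to_cam', 'shot']
filter_changer 0.56 [238. 213.  58.  60.] 2139 [0.4968 0.041  0.0595] [ 0.4237 -0.037  -0.0061] [0.5742 0.1247 0.1072]
filter_changer 0.41 [239. 211.  14.  19.] 208 [0.5008 0.0447 0.0746] [0.481  0.0276 0.0605] [0.5233 0.0644 0.1072]
index_head 0.68 [238. 209.  16.  19.] 213 [0.4994 0.0422 0.0745] [0.4786 0.0231 0.0651] [0.5201 0.0615 0.1072]
index_head 0.63 [237. 208.  17.  17.] 194 [0.4984 0.0422 0.0797] [0
[... 656 characters left out ...]
filter_changer 0.91 [246. 212.  68.  38.] 1729 [0.4799 0.0043 0.0474] [ 0.4239 -0.0398  0.0006] [0.5775 0.0982 0.0655]
index_head 0.63 [244. 191.  18.  16.] 221 [0.4992 0.0324 0.0829] [0.4791 0.0173 0.0609] [0.5311 0.0683 0.1031]
knob_grip 0.55 [246. 192.  12.  15.] 233 [0.4994 0.0321 0.0827] [0.4791 0.0173 0.0609] [0.5311 0.0683 0.1031]
reagent_c_mid 0.72 [215. 180.  17.  28.] 337 [0.472  0.2034 0.0453] [ 0.4575  0.1924 -0.0017] [0.5443 0.3961 0.0866]
petri_dish_mid 0.74 [292. 241.  26.  15.] 344 [ 0.5508 -0.1285  0.0137] [ 0.5248 -0.1496 -0.0022] [ 0.5976 -0.0804  0.017 ]
marker_mid 0.84 [343. 252.  52.  26.] 339 [ 0.6311 -0.229   0.0113] [ 0.606  -0.2849 -0.0008] [ 0.6703 -0.1582  0.0173]
```

Run:
```python
from h import *
np.set_printoptions(precision=4,suppress=True)
for n,c in(("top",(238,211)),("side",(246,205))):
    p=bot.capture(n)
    im=p["pixels"]; crop=im[c[1]-45:c[1]+45,c[0]-50:c[0]+50]
    cv2.imwrite(f"pics/{n}z.png",cv2.resize(crop,None,fx=6,fy=6,interpolation=cv2.INTER_CUBIC))
    m=np.zeros((384,512),bool); m[c[1]-50:c[1]+50,c[0]-50:c[0]+50]=1
    w=world(p,m); 
    k=w[(w[:,2]>.094)&(w[:,2]<.112)&(abs(w[:,0]-.5)<.05)&(abs(w[:,1]-.04)<.05)]
    print(n,len(k),k.mean(0),np.linalg.inv(p["world_to_cam"])[:3,3]); q=k[:,:2]-k[:,:2].mean(0); ev,V=np.linalg.eigh(q.T@q/len(q)); print(np.sqrt(ev)*np.sqrt(12),V[:,1],np.degrees(np.arctan2(V[1,1],V[0,1])))
    print(cv2.minAreaRect(k[:,:2].astype(np.float32)*1000))
    b=w[(w[:,2]>.055)&(w[:,2]<.064)]; print("box",cv2.minAreaRect(b[:,:2].astype(np.float32)*1000), b[:,:2].min(0),b[:,:2].max(0))
```

```text
top 104 [0.5005 0.0419 0.1013] [ 0.3734 -0.0008  1.1794]
[0.0139 0.0452] [-0.8598 -0.5106] -149.29300451180362
((501.0181884765625, 42.18174743652344), (45.91974639892578, 13.74531364440918), 32.37198257446289)
box ((500.55084228515625, 41.69474411010742), (119.78780364990234, 119.22769927978516), 23.62723731994629) [ 0.4246 -0.0326] [0.5763 0.1188]
side 67 [0.5   0.038 0.099] [ 0.0878 -0.9879  0.5694]
[0.0142 0.0491] [-0.8802 -0.4747] -151.6633428942357
((500.1734619140625, 39.48698425292969), (45.856178283691406, 14.512460708618164), 30.544851303100586)
box ((475.27349853515625, 184.46331787109375), (139.0878448486328, 434.695556640625), 9.89684772491455) [ 0.4253 -0.036 ] [0.5759 0.4094]
```

View pics/top0.png

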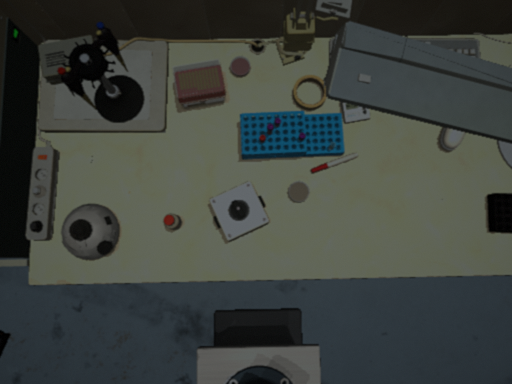

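View pics/side0.png

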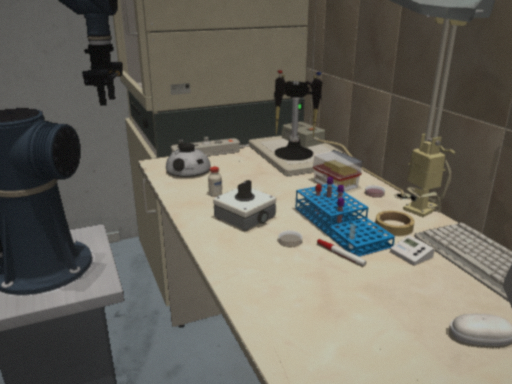

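View pics/topz.png

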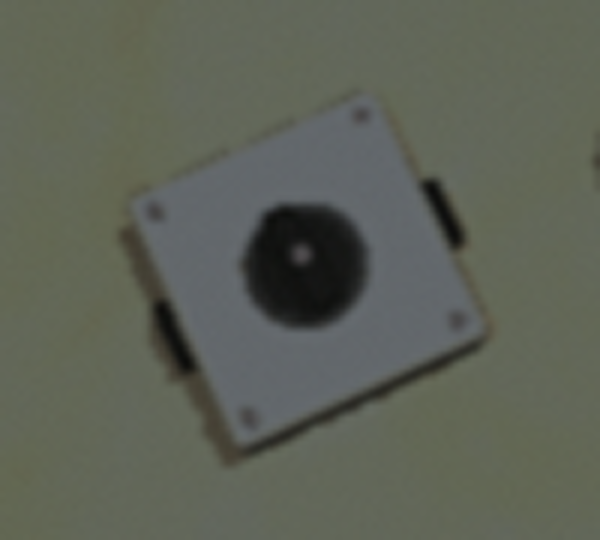

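View pics/sidez.png

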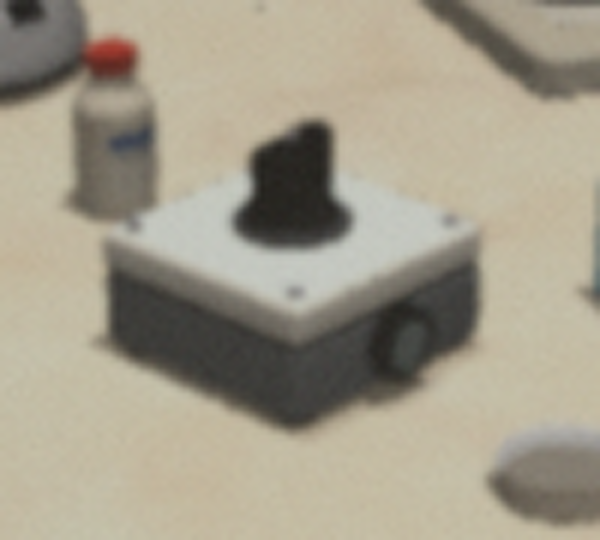

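Knob: top centre about (0.5005, 0.0418), height 0.101 m, 46 x 14 mm, bar yaw about 31°. The sizes match those given and both cameras roughly agree; the knob is at about (238,209) in top and (245,190) in side. The jaw axis should go to yaw -59° so joint 6 stays in range. First I'll travel above everything.

```bash
python3 -m crank '[{"offset":[0,-0.037,-0.033],"spin":0},{"offset":[0,-0.037,-0.033],"spin":0},{"offset":[0,-0.037,-0.033],"spin":0},{"offset":[0,-0.037,-0.033],"spin":0},{"offset":[0,-0.037,-0.033],"spin":0},{"offset":[0,-0.037,-0.033],"spin":0},{"offset":[0,-0.037,-0.033],"spin":0},{"offset":[0,-0.037,-0.033],"spin":0},{"offset":[0,-0.037,-0.033],"spin":0},{"offset":[0,-0.037,-0.033],"spin":0},{"offset":[0,-0.037,-0.033],"spin":0},{"offset":[0,-0.037,-0.033],"spin":0}]' 0.087
python3 -m crank '[{"offset":[0,0,0],"spin":0.14},{"offset":[0,0,0],"spin":0.14},{"offset":[0,0,0],"spin":0.14},{"offset":[0,0,0],"spin":0.14},{"offset":[0,0,0],"spin":0.14},{"offset":[0,0,0],"spin":0.14},{"offset":[0,0,0],"spin":0.14},{"offset":[0,0,0],"spin":0.14}]'
python3 -m crank '[{"offset":[0,0,0],"spin":0.14},{"offset":[0,0,0],"spin":0.14},{"offset":[0,0,0],"spin":0.14},{"offset":[0,0,0],"spin":0.14},{"offset":[0,0,0],"spin":0.14},{"offset":[0,0,0],"spin":0.14},{"offset":[0,0,0],"spin":0.14},{"offset":[0,0,0],"spin":0.1},{"offset":[0,0,0],"spin":0},{"offset":[0,0,0],"spin":0},{"offset":[0,0,0],"spin":0}]'
cat >> h.py <<'E'
def rep(tx=.5005,ty=.0418,yaw=-59,z=.257):
    s=bot.read_state(); R=s["tcp_rot"]; g=s["position"]+.164*R[:,0]
    zy=np.degrees(np.arctan2(R[1,2],R[0,2]))
    d=R.T@(np.array([tx,ty,z-.164])-g)
    print("t",s["time_s"],"grasp",g.round(4),"x",R[:,0].round(4),"yaw",zy.round(2),"d_tool",d.round(4),"spin",np.radians(zy-yaw).round(4),"F",s["force"].round(2),"M",s["moment"].round(3),"op",round(s["opening"],3),"q",s["joint_positions"].round(1))
E
python3 -c "
from h import *
rep()"
```

```text
time_s: 2.0
position: [0.4985, 0.0391, 0.4051]
tcp_rot: [[0.001, -0.923, 0.384], [0.0, 0.384, 0.923], [-1.0, -0.001, 0.0]]
force: [0.8, 0.7, -0.4]
opening: 0.997
time_s: 2.8
position: [0.4979, 0.0411, 0.4049]
tcp_rot: [[0.0, -0.051, 0.999], [-0.0, 0.999, 0.051], [-1.0, -0.0, 0.0]]
force: [0.3, -0.2, 0.3]
opening: 1.0
time_s: 3.9
position: [0.4978, 0.0411, 0.4048]
tcp_rot: [[0.0, 0.853, 0.522], [0.0, 0.522, -0.853], [-1.0, 0.0, 0.0]]
force: [0.6, -0.1, 0.8]
opening: 1.005
t 3.9 grasp [0.4978 0.0411 0.2408] x [ 1.e-04  0.e+00 -1.e+00] yaw -58.53 d_tool [0.1478 0.0026 0.0008] spin 0.0082 F [ 0.57 -0.13  0.75] M [-0.068  0.139 -0.037] op 1.005 q [-8.1 20.6 99.8  0.  59.6 50.4]
```

```bash
python3 -m crank '[{"offset":[0.02,0.0026,0.0008],"spin":0.008},{"offset":[0.03,0,0],"spin":0},{"offset":[0.03,0,0],"spin":0},{"offset":[0.02,0,0],"spin":0},{"offset":[0,0,0],"spin":0},{"offset":[0,0,0],"spin":0}]'
python3 - <<'E'
from h import *
rep()
for n,c in(("top",(238,211)),("side",(246,185))):
    p=bot.capture(n); im=p["pixels"]; crop=im[c[1]-45:c[1]+45,c[0]-50:c[0]+50]
    cv2.imwrite(f"pics/{n}z1.png",cv2.resize(crop,None,fx=6,fy=6,interpolation=cv2.INTER_CUBIC))
E
```

```text
time_s: 4.5
position: [0.5007, 0.0418, 0.3048]
tcp_rot: [[-0.0, 0.858, 0.514], [0.0, 0.514, -0.858], [-1.0, -0.0, -0.0]]
force: [0.3, 0.6, -0.4]
opening: 0.998
t 4.5 grasp [0.5007 0.0418 0.1408] x [-3.e-04  0.e+00 -1.e+00] yaw -59.04 d_tool [ 0.0478 -0.0001 -0.0001] spin -0.0007 F [ 0.28  0.63 -0.38] M [-0.079  0.114  0.011] op 0.998 q [ -8.   29.8 104.9  -0.   45.3  51. ]
```

View pics/sidez1.png

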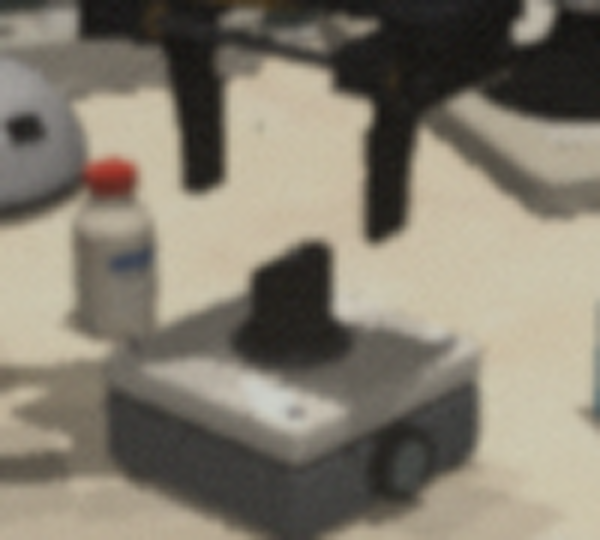

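The open fingers (at about crop (195,110) and (390,150)) stand either side of the knob and above it, and nothing else is in the way. I'll descend and close.

```bash
python3 -m crank '[{"offset":[0.02,0,0],"spin":0},{"offset":[0.018,0,0],"spin":0},{"offset":[0.009,0,0],"spin":0},{"offset":[0,0,0],"spin":0},{"offset":[0,0,0],"spin":0}]'
python3 -c "
from h import *
rep()"
python3 -m crank '[{"offset":[0,0,0],"spin":0},{"offset":[0,0,0],"spin":0},{"offset":[0,0,0],"spin":0},{"offset":[0,0,0],"spin":0},{"offset":[0,0,0],"spin":0},{"offset":[0,0,0],"spin":0},{"offset":[0,0,0],"spin":0},{"offset":[0,0,0],"spin":0},{"offset":[0,0,0],"spin":0},{"offset":[0,0,0],"spin":0},{"offset":[0,0,0],"spin":0},{"offset":[0,0,0],"spin":0}]' 0
python3 -c "
from h import *
rep()"
```

```text
time_s: 5.1
position: [0.5009, 0.0417, 0.2585]
tcp_rot: [[0.001, 0.858, 0.514], [-0.0, 0.514, -0.858], [-1.0, 0.001, 0.001]]
force: [0.3, -0.2, -0.2]
opening: 0.997
t 5.1 grasp [0.5011 0.0417 0.0945] x [ 1.4e-03 -2.0e-04 -1.0e+00] yaw -59.07 d_tool [ 0.0015 -0.0005 -0.0004] spin -0.0012 F [ 0.33 -0.24 -0.17] M [-0.025  0.119 -0.003] op 0.997 q [ -8.   34.6 106.6   0.   38.7  51.1]
time_s: 6.3
position: [0.5002, 0.0422, 0.2577]
tcp_rot: [[-0.001, 0.858, 0.514], [0.001, 0.514, -0.858], [-1.0, -0.0, -0.001]]
force: [-0.6, 3.9, 0.5]
opening: 0.159
t 6.3 grasp [0.5001 0.0423 0.0937] x [-7.e-04  7.e-04 -1.e+00] yaw -59.08 d_tool [0.0007 0.0001 0.0006] spin -0.0014 F [-0.63  3.93  0.5 ] M [0.494 0.239 0.075] op 0.159 q [-8.000e+00  3.460e+01  1.067e+02  1.000e-01  3.870e+01  5.110e+01]
```

```bash
R='python3 -c "from h import *;s=bot.read_state();R=s[\"tcp_rot\"];print(s[\"time_s\"],\"yaw\",np.degrees(np.arctan2(R[1,2],R[0,2])).round(2),\"Mz\",s[\"moment\"].round(3),s[\"force\"].round(1),\"op\",round(s[\"opening\"],3),\"q6\",s[\"joint_positions\"][5].round(2),\"tau6\",s[\"tau\"][5].round(3))"'; echo "$R" > r.sh
python3 -m crank '[{"offset":[0,0,0],"spin":-0.06},{"offset":[0,0,0],"spin":0}]' >/dev/null; sh r.sh
python3 -m crank '[{"offset":[0,0,0],"spin":-0.06},{"offset":[0,0,0],"spin":0}]' >/dev/null; sh r.sh
python3 -m crank '[{"offset":[0,0,0],"spin":-0.06},{"offset":[0,0,0],"spin":0}]' >/dev/null; sh r.sh
python3 -m crank '[{"offset":[0,0,0],"spin":-0.06},{"offset":[0,0,0],"spin":0}]' >/dev/null; sh r.sh
python3 -m crank '[{"offset":[0,0,0],"spin":-0.06},{"offset":[0,0,0],"spin":0}]' >/dev/null; sh r.sh
python3 -m crank '[{"offset":[0,0,0],"spin":-0.05},{"offset":[0,0,0],"spin":0}]' >/dev/null; sh r.sh
```

```text
6.5 yaw -55.69 Mz [ 0.587  0.231 -0.176] [0.1 4.2 1.2] op 0.156 q6 47.67 tau6 -0.389
6.7 yaw -52.32 Mz [ 0.686  0.229 -0.247] [-1.   4.5  0.6] op 0.154 q6 44.29 tau6 -0.441
6.9 yaw -48.85 Mz [ 0.784  0.279 -0.056] [-0.2  5.1  1.4] op 0.157 q6 40.84 tau6 -0.212
7.1 yaw -45.34 Mz [0.864 0.275 0.242] [-0.8  5.7  1.4] op 0.157 q6 37.37 tau6 0.074
7.3 yaw -41.91 Mz [0.794 0.234 0.248] [-0.2  4.7  0.6] op 0.16 q6 33.94 tau6 0.035
7.5 yaw -39.12 Mz [0.724 0.223 0.069] [-0.6  5.8  1.2] op 0.161 q6 31.13 tau6 -0.126
```

The moment trace shows one click cleanly crossed: it resisted at -0.25, then pulled at +0.25. I'll continue to see whether the next 20° is a click or the stop.

```bash
python3 -m crank '[{"offset":[0,0,0],"spin":-0.03},{"offset":[0,0,0],"spin":0}]' >/dev/null; sh r.sh
python3 -m crank '[{"offset":[0,0,0],"spin":-0.03},{"offset":[0,0,0],"spin":0}]' >/dev/null; sh r.sh
python3 -m crank '[{"offset":[0,0,0],"spin":-0.03},{"offset":[0,0,0],"spin":0}]' >/dev/null; sh r.sh
python3 -m crank '[{"offset":[0,0,0],"spin":-0.03},{"offset":[0,0,0],"spin":0}]' >/dev/null; sh r.sh
```

```text
7.7 yaw -37.56 Mz [ 0.82   0.277 -0.585] [-0.9  5.1  1.2] op 0.159 q6 29.5 tau6 -0.69
7.9 yaw -35.75 Mz [ 0.747  0.354 -0.719] [-0.2  6.   1. ] op 0.161 q6 27.69 tau6 -0.806
8.1 yaw -33.97 Mz [ 0.767  0.286 -0.784] [-1.2  5.   1.3] op 0.166 q6 25.92 tau6 -0.819
8.3 yaw -32.22 Mz [ 0.78   0.342 -0.708] [-1.8  4.4  0.9] op 0.169 q6 24.17 tau6 -0.835
```

Mz reached -0.58 to -0.78 N m, well above the 0.25 detent, and held for 0.8 s: this is the end stop, so home is at about tool yaw -39° and the start was stop 1. Now clockwise, counting clicks.

```bash
for i in 1; do
python3 -m crank '[{"offset":[0,0,0],"spin":0},{"offset":[0,0,0],"spin":0},{"offset":[0,0,0],"spin":0}]' >/dev/null; sh r.sh
python3 -m crank '[{"offset":[0,0,0],"spin":0.06},{"offset":[0,0,0],"spin":0}]' >/dev/null; sh r.sh
python3 -m crank '[{"offset":[0,0,0],"spin":0.06},{"offset":[0,0,0],"spin":0}]' >/dev/null; sh r.sh
python3 -m crank '[{"offset":[0,0,0],"spin":0.06},{"offset":[0,0,0],"spin":0}]' >/dev/null; sh r.sh
python3 -m crank '[{"offset":[0,0,0],"spin":0.06},{"offset":[0,0,0],"spin":0}]' >/dev/null; sh r.sh
python3 -m crank '[{"offset":[0,0,0],"spin":0.06},{"offset":[0,0,0],"spin":0}]' >/dev/null; sh r.sh
python3 -m crank '[{"offset":[0,0,0],"spin":0.06},{"offset":[0,0,0],"spin":0}]' >/dev/null; sh r.sh
python3 -m crank '[{"offset":[0,0,0],"spin":0.06},{"offset":[0,0,0],"spin":0}]' >/dev/null; sh r.sh
python3 -m crank '[{"offset":[0,0,0],"spin":0.06},{"offset":[0,0,0],"spin":0}]' >/dev/null; sh r.sh
done
```

```text
8.6 yaw -32.24 Mz [ 0.781  0.361 -0.771] [-1.7  4.8  1.7] op 0.173 q6 24.2 tau6 -0.744
8.8 yaw -35.58 Mz [ 0.781  0.332 -0.267] [-0.8  5.3  1.8] op 0.16 q6 27.6 tau6 -0.111
9.0 yaw -38.88 Mz [0.698 0.472 0.106] [-2.6  3.3  2.6] op 0.165 q6 30.94 tau6 0.281
9.2 yaw -42.26 Mz [0.656 0.534 0.174] [-2.6  4.6  2. ] op 0.16 q6 34.33 tau6 0.445
9.4 yaw -45.72 Mz [0.683 0.597 0.149] [-1.7  4.1  2.9] op 0.154 q6 37.77 tau6 0.376
9.6 yaw -49.24 Mz [ 0.644  0.609 -0.121] [-2.4  4.7  3.2] op 0.159 q6 41.25 tau6 0.061
9.8 yaw -52.72 Mz [ 0.668  0.707 -0.227] [-3.4  4.4  3.6] op 0.161 q6 44.7 tau6 -0.077
10.0 yaw -56.12 Mz [ 0.737  0.692 -0.145] [-3.  4.  3.] op 0.161 q6 48.11 tau6 0.063
10.2 yaw -59.49 Mz [0.829 0.623 0.087] [-4.7  5.   3. ] op 0.16 q6 51.51 tau6 0.289
```

Stop 1 (click 1) passed at yaw about -58°. Next, up to stop 2.

```bash
python3 -m crank '[{"offset":[0,0,0],"spin":0.06},{"offset":[0,0,0],"spin":0}]' >/dev/null; sh r.sh
python3 -m crank '[{"offset":[0,0,0],"spin":0.06},{"offset":[0,0,0],"spin":0}]' >/dev/null; sh r.sh
python3 -m crank '[{"offset":[0,0,0],"spin":0.06},{"offset":[0,0,0],"spin":0}]' >/dev/null; sh r.sh
python3 -m crank '[{"offset":[0,0,0],"spin":0.06},{"offset":[0,0,0],"spin":0}]' >/dev/null; sh r.sh
python3 -m crank '[{"offset":[0,0,0],"spin":0.06},{"offset":[0,0,0],"spin":0}]' >/dev/null; sh r.sh
python3 -m crank '[{"offset":[0,0,0],"spin":0.03},{"offset":[0,0,0],"spin":0}]' >/dev/null; sh r.sh
```

```text
10.4 yaw -62.89 Mz [0.889 0.622 0.214] [-2.6  5.4  3.5] op 0.157 q6 54.92 tau6 0.428
10.6 yaw -66.36 Mz [0.876 0.664 0.129] [-2.9  5.2  3.2] op 0.157 q6 58.38 tau6 0.307
10.8 yaw -69.89 Mz [ 0.903  0.722 -0.167] [-2.9  5.2  3. ] op 0.153 q6 61.88 tau6 -0.002
11.0 yaw -73.36 Mz [ 0.944  0.688 -0.204] [-3.2  6.4  3.9] op 0.162 q6 65.33 tau6 -0.069
11.2 yaw -76.76 Mz [ 1.023  0.732 -0.066] [-4.2  6.6  4.1] op 0.158 q6 68.73 tau6 0.1
11.4 yaw -78.41 Mz [1.07  0.672 0.036] [-2.5  6.6  3.1] op 0.153 q6 70.4 tau6 0.12
```

Stop 2 is at about -78°, so stop 3 should be at about -98°.

```bash
python3 -m crank '[{"offset":[0,0,0],"spin":0.06},{"offset":[0,0,0],"spin":0}]' >/dev/null; sh r.sh
python3 -m crank '[{"offset":[0,0,0],"spin":0.06},{"offset":[0,0,0],"spin":0}]' >/dev/null; sh r.sh
python3 -m crank '[{"offset":[0,0,0],"spin":0.06},{"offset":[0,0,0],"spin":0}]' >/dev/null; sh r.sh
python3 -m crank '[{"offset":[0,0,0],"spin":0.06},{"offset":[0,0,0],"spin":0}]' >/dev/null; sh r.sh
python3 -m crank '[{"offset":[0,0,0],"spin":0.06},{"offset":[0,0,0],"spin":0}]' >/dev/null; sh r.sh
python3 -m crank '[{"offset":[0,0,0],"spin":0.04},{"offset":[0,0,0],"spin":0},{"offset":[0,0,0],"spin":0},{"offset":[0,0,0],"spin":0}]' >/dev/null; sh r.sh
sh r.sh
```

```text
11.6 yaw -81.82 Mz [1.208 0.677 0.244] [-2.8  7.4  3. ] op 0.159 q6 73.83 tau6 0.407
11.8 yaw -85.27 Mz [1.234 0.644 0.2  ] [-2.4  7.4  3.2] op 0.161 q6 77.27 tau6 0.379
12.0 yaw -88.79 Mz [ 1.283  0.636 -0.067] [-3.6  7.2  3.1] op 0.159 q6 80.76 tau6 0.091
12.2 yaw -92.29 Mz [ 1.214  0.669 -0.264] [-3.8  6.7  2.8] op 0.159 q6 84.23 tau6 -0.075
12.4 yaw -95.71 Mz [ 1.302  0.694 -0.112] [-3.7  7.5  3.4] op 0.155 q6 87.65 tau6 0.041
12.8 yaw -97.89 Mz [ 1.408  0.656 -0.021] [-3.1  8.2  3.5] op 0.16 q6 89.86 tau6 -0.006
12.8 yaw -97.89 Mz [ 1.408  0.656 -0.021] [-3.1  8.2  3.5] op 0.16 q6 89.86 tau6 -0.006
```

```bash
python3 -m crank '[{"offset":[0,0,0],"spin":0},{"offset":[0,0,0],"spin":0},{"offset":[0,0,0],"spin":0},{"offset":[0,0,0],"spin":0},{"offset":[0,0,0],"spin":0}]' >/dev/null; sh r.sh
python3 - <<'E'
from h import *
for n in("top","side"):
    p=bot.capture(n)
    for l in("reagent_c_mid","petri_dish_mid","marker_mid"):
        for r in bot.regions_of(l,p)[:1]: print(n,l,round(r["p"],2),np.round(r["extent"]),np.median(world(p,r["region"]),0).round(4))
    if n=="side": cv2.imwrite("pics/end.png",cv2.resize(p["pixels"][130:260,180:380],None,fx=4,fy=4,interpolation=cv2.INTER_CUBIC))
E
sh r.sh
```

```text
13.3 yaw -97.9 Mz [ 1.33   0.684 -0.016] [-3.2  8.   3.2] op 0.158 q6 89.86 tau6 -0.006
top petri_dish_mid 0.76 [298. 191.  20.  19.] [ 0.5531 -0.1179  0.0146]
top marker_mid 0.84 [337. 163.  45.  23.] [ 0.6339 -0.2282  0.0141]
side reagent_c_mid 0.65 [213. 180.  14.  28.] [0.4731 0.2031 0.043 ]
side petri_dish_mid 0.61 [294. 242.  25.  18.] [ 0.551  -0.1281  0.0137]
side marker_mid 0.76 [343. 252.  51.  27.] [ 0.6298 -0.2257  0.0112]
13.7 yaw -97.89 Mz [1.364 0.638 0.019] [-3.1  8.   3.7] op 0.157 q6 89.86 tau6 -0.006
```

View pics/end.png

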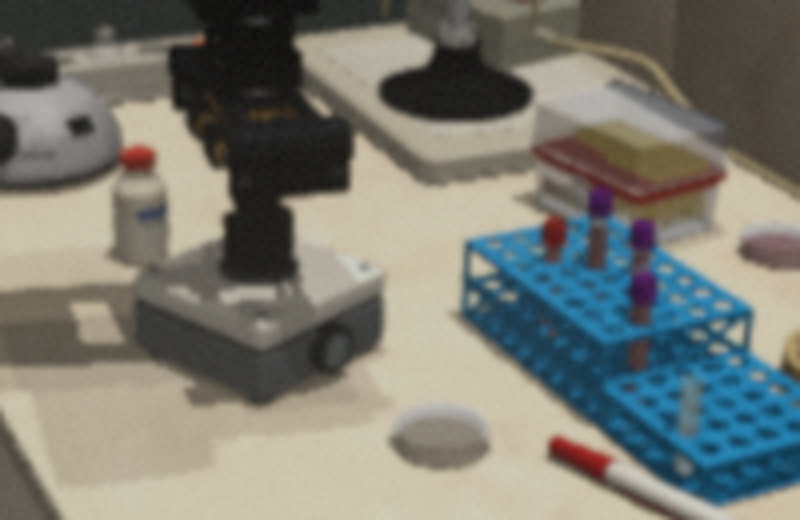

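The gripper holds the knob (picture about (258,240)). The bottle (140,210), dish (440,435) and marker (620,470) are where they started. The moment is about zero, so the knob is sitting in the third stop.

```bash
python3 -c "
from rig import bot
print(bot.hand_in())"; ls pics
```

```text
the job is handed in; nothing more can be done
None
end.png
side0.png
sidez.png
sidez1.png
top0.png
topz.png
topz1.png
```

I gripped the knob and turned it anticlockwise onto its end stop. I then turned it clockwise three clicks and handed the job in at 13.7 s, still holding it.

- **End stop:** the knob was found in stop 1. Going anticlockwise, one click passed, then the moment rose to 0.6–0.8 N m and held for about 0.8 s. A click resists with at most 0.25 N m, so this was the stop.
- **Three clicks:** the moment trace showed exactly three, with stops at tool yaw of about -58°, -78° and -98°. I finished at -97.9° with the turning moment near zero (±0.02 N m). The jaws were closed on the 14 mm bar, reading 13.7 mm, and the arm was still.
- **Slip in the grip:** the fingers slipped about 6° on the knob while pushing against the stop, and most of that came back. The stops read about 1° off the exact 20° spacing from home, well inside the 0.10 rad allowed.
- **Bottle, dish and marker:** the side camera shows all three within about 4 mm of their starting positions. The top camera agrees for the dish but puts the marker 7 mm from its start. The network missed the bottle in the last top view, so only the side view confirms it.
- **Side load:** a side force of about 9 N from slight off-centring stayed on the tool at the end, well below the limits.

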